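Dot the clay tile on its blue mark

ROBOT

A 6-joint arm with a two-finger parallel gripper is mounted at the origin on the work surface. World frame = base frame: x ahead of the robot, y to its left, z up, the work surface at z = 0. Lengths are in mm, angles in degrees, forces in N, time in s.
With the tool pointing down it reaches from about 300 to 750 mm from the base axis. Payload 8.5 kg.
Tool frame: the origin (TCP) lies midway between the tips of the shut fingers; the grasp point (between the pads) lies 19 mm behind it (bot.tcp_to_grasp is the distance from the TCP to the grasp point, in mm); z points along the fingers, y is the line along which they close (so a half turn about z gives the same grasp; the last joint's range is limited). The gripper opens to 85 mm and grips with 20 to 120 N. Pads are 22 mm wide; open, the fingers measure 114 mm over their backs; the gripper's body (76 mm by 85 mm) begins 54 mm behind the grasp point. The pads swing forward as they close: fully open they stand 13 mm farther back than shut.
Start: joints at [-89.169, 21.807, 74.336, -0, 83.858, -12.336], TCP at [125.276, -535.524, 231.322] pointing down, gripper open.
Joint ranges: [-178.18, 178.18], [-50.72, 133.34], [12.68, 142.11], [-81.47, 261.47], [9.98, 163.14], [-165.26, 165.26]. Speed limits (degrees/s): [136.94, 136.94, 180, 180, 180, 180].

INTERFACE

Orientations are given as [roll, pitch, yaw] about the fixed x, y, z axes, in that order (R = Rz(yaw) Ry(pitch) Rx(roll)).
In Python, from cell import bot, readout, snapshot, calibration gives the robot as it stands (bot), with the cameras as plain functions and the readings (readout).
- The arm moves only by the tool inch_along, called after "Call:" as name(argument=value, ...), one argument or row to a line, values as JSON. Schema: {"type":"object","properties":{"plan":{"type":"array","items":{"type":"object","properties":{"d":{"type":"array","items":{"type":"number"},"minItems":3,"maxItems":3},"twist":{"type":"number"},"aperture":{"type":"number"}},"additionalProperties":false,"required":["aperture"]},"minItems":1,"maxItems":10},"only":{"type":"string"},"quiet":{"type":"boolean"},"lines":{"type":"string"}},"required":["plan"],"additionalProperties":false}. plan is a list of rows, 1 to 10 of them, each an object with the fields d (a list: dx, dy, dz in mm), twist (a turn about the tool's z in degrees), aperture (the opening from 0.0 (shut) to 1.0 (fully open)); a field left out counts as zero (the opening has to be given); each row shifts and turns the commanded pose from where the row before left it, along the tool's axes as they then stand; what a row does not reach is not made up. A row lasts 1/8 s, in which the tool goes at most 62.5 mm and 10.7 degrees, less where a joint would pass 70% of its speed; a pose out of reach is approached as far as the arm can. The fingers move at their own pace and stop on an object; the grip force is fixed at half the most. Time passes only in rows, so rows that do not move let the fingers close. The tool returns the time, the measured TCP pose, the force, the opening and the grip force at its end. only (a regular expression) keeps the lines of the reply that match it, lines (a string "A,B") keeps lines A to B, and quiet returns only ok. Input that does not fit is refused with a message, and nothing moves.
- readout.state(): the state, without advancing time (a new reading comes with each control period).
- snapshot(name): name is "side" or "top" or "wrist"; returns the picture (420x560x3 uint8, blue, green, red); there is no depth.
- calibration(name): a dict with "fx", "fy", "cx", "cy" (pixels), "rvec" (rotation vector, rad) and "tvec" (3), from world to camera coordinates, as OpenCV has them. Camera axes: x right, y down, z forward; pixel columns grow to the right and rows downward; lengths in mm; the calibration is good to about 2 mm. A picture is of the moment at which its call begins: read the wrist's pose just before it. calibration takes no time and is no camera call; for the wrist camera it gives the pose at the moment of the call.
- bot.hand_in(): hands the job in; it is judged then, once.
The state is a dict: "time": time; "q": joint angles; "qd": joint speeds; "joint_efforts": joint torques, N m; "eef_pos": TCP position; "tool_rot": TCP orientation; "contact_force": force on the tool from outside, world axes, zero at the start; "ft_torque": the same for the moment, N m; "width": opening from 0.0 (shut) to 1.0 (fully open); "grip_force": force on a finger pad.
Only numpy, scipy, OpenCV 4.12 (cv2) and the standard library are available. Lean on these libraries where they do the work, as an engineer would, in place of code of your own. Each camera call takes 0.05 s, during which the arm holds its last target. There are 200 camera calls.

TASK

Take the yellow-handled dotting stylus out of its wooden block, dip its rod to the bottom of the blue vial (not the orange one), then set its tip on the blue spot of the clay tile, square to the sloping tile face, and press gently with about 4 newtons (the sprung tile sinks about 4 mm). Finish while still holding the stylus there; leave the sponge, jar and bowl where they are.

Things in the scene. Friction and masses are not known exactly. Their poses are not given: they have to be found in the camera images.
- stylus: Dotting stylus 130 mm long, 50 to 100 g. Origin at the tip, z up the handle. From the tip: 7 mm round-ended steel rod to 60 mm, brass collar 26 mm wide to 64 mm, yellow square handle 16 x 16 mm (flats along x and y) to 130 mm. It starts upright and loose in the block's hole, collar on the block's top, tip 4 mm above the table; lift it straight up, 60 mm of rod is in the hole.
- block: Fixed dark wooden block 70 x 70 x 64 mm high with a 10 mm vertical hole in the middle, where the stylus stands. Origin at the centre of its underside.
- vial_blue_mouth (a point): Centre of the open mouth of the blue vial, 68 mm above the table, z up. The mouth and neck are 14 mm wide inside (22 mm outside); body 32 mm wide. The vial is fixed, upright, on a round dark steel foot 60 mm wide and 8 mm thick.
- vial_blue_floor (a point): Centre of the blue vial's inner floor, 55 mm below its mouth and 13 mm above the table.
- vial_orange_mouth (a point): Centre of the mouth of the orange vial, same shape as the blue one; not to be used.
- vial_orange_floor (a point): Centre of the orange vial's inner floor, 55 mm below its mouth.
- easel: Fixed wooden decorating stand, 150 x 130 mm foot, origin at the centre of its underside, z up. It carries the sprung tile, whose face slopes 20 degrees: low at the stand's -x side, high at its +x side. With the tile it reaches about 92 mm above the table.
- mark (a point): Middle of the blue spot, a 14 mm disc on the face of the grey-brown clay tile (120 x 120 x 10 mm), 25 mm uphill (+x) and 20 mm to -y of the tile's centre. z: outward normal of the face, 20 degrees from vertical; x: uphill along the face. Moves with the tile. The orange spot elsewhere on the tile is not the target.
- tile (a joint): How far the sprung tile has sunk along its own normal, in m: 0 at rest, up to 0.012 at its stop. The springs take about 0.9 N per mm (after 0.3 N preload), so 4 mm is about 4 N; it springs back when released.
- sponge: Loose blue sponge block, 70 x 110 x 32 mm. Origin at the centre of its underside. Bystander.
- jar: Loose closed jar, 60 mm wide, 85 mm high. Origin at the centre of its underside. Bystander.
- bowl: Loose terracotta bowl, 100 mm wide, 45 mm high. Origin at the centre of its underside. Bystander.

How it is judged (in metres and radians):
On the way:
1. the stylus tip is at the bottom of the blue vial (within 10 mm of its inner floor) (horizontal distance between stylus and vial_blue_floor below 0.012 m and z of stylus in the frame of vial_blue_floor below 0.01 m and angle between stylus's own z axis and vertical below 0.35 rad), for 0.2 s.
At the end, for the whole second after the job is handed in: The gripper still holds the stylus, at rest, its tip within 7 mm of the middle of the blue spot, its axis within 8 degrees of square to the tile face, handle up, pressing the tile with 1.5 to 8 N (tile sunk 1 to 9 mm); the robot itself does not touch the tile or its stand (distance between stylus and mark below 0.007 m and angle between the z axis of stylus and the z axis of mark, either way round below 0.14 rad and angle between stylus's own z axis and vertical below 0.8 rad and contact force between stylus and easel between 1.5 and 8 N and value of joint tile between 0.001 and 0.009 m and contact force between the fingers and stylus above 3 N and contact force between each of the arm, the fingers and easel below 0.5 N and linear speed of stylus below 0.02 m/s); the arm keeps its last pose, push and grip.
It fails at once if the stylus goes into the orange vial (horizontal distance between stylus and vial_orange_floor below 0.012 m and z of stylus in the frame of vial_orange_floor below 0.05 m).
It fails at once if the tile is pressed hard (over 15 N) (contact force between any of stylus, the arm, the fingers and easel above 15 N).
It fails at once if the sponge, jar or bowl is moved more than 30 mm (distance of any of sponge, jar, bowl from where it was at the start of the episode above 0.03 m).
It also fails if it takes over 48 s, if anything falls off the work surface, if the arm or the gripper's body presses on something with over 40 N, if the wrist force passes 120 N, or if a joint passes its speed limit or range.

## Working session

There is one attempt and no reset: what is moved stays moved. The work goes in short steps, Python scripts to look and compute and a tool call to move; the robot and the scene stay as the last step left them, time stands still between calls to the robot, and variables do not carry over. Pictures are saved under pics/ and viewed, at most 10 in all, crops included, and the job is handed in when it is done.

```bash
ls; mkdir -p pics; python3 - <<'E'
from cell import bot, readout, snapshot, calibration
import cv2
for n in("top","side"):
    cv2.imwrite(f"pics/{n}0.png",cv2.resize(snapshot(n),None,fx=1.4,fy=1.4,interpolation=cv2.INTER_CUBIC)); print(n,calibration(n))
s=readout.state();print(s)
E
```

```text
cell.py
pics
top {'fx': 420.4547892166648, 'fy': 420.4547892166648, 'cx': 285.6666656577948, 'cy': 205.17743630328138, 'rvec': array([ 2.1550122 , -2.19222463,  0.09131059]), 'tvec': array([  19.26973923,  577.73783556, 1019.56111694])}
side {'fx': 495.3719617330826, 'fy': 495.3719617330826, 'cx': 275.024442461339, 'cy': 204.52386757383016, 'rvec': array([ 0.69049977, -2.55987625,  1.26289906]), 'tvec': array([512.7773144 , 261.89162247, 911.94667385])}
{'time': 0.1, 'q': array([-8.91723661e+01,  2.18376954e+01,  7.43783662e+01, -1.22129791e-03,
        8.38562745e+01, -1.23343210e+01]), 'qd': array([-0.05881639, -0.06335223, -0.25577885, -0.06253863,  0.05236976,
       -0.08213118]), 'joint_efforts': array([ 2.43604431e-03, -4.49223554e+01, -2.31658101e+01, -1.70939079e-04,
        3.70920650e-03,  7.34171380e-06]), 'eef_pos': array([ 125.23966077, -535.29633439,  230.78024351]), 'tool_rot': array([-1.79929074e+02, -1.42660423e-02,  1.31620775e+01]), 'contact_force': array([0.00182831, 0.46968943, 0.78071648]), 'ft_torque': array([ 0.03549941, -0.01938953,  0.06981558]), 'grip_force': 0.0, 'width': 1.0040613250139336}
```

View pics/top0.png

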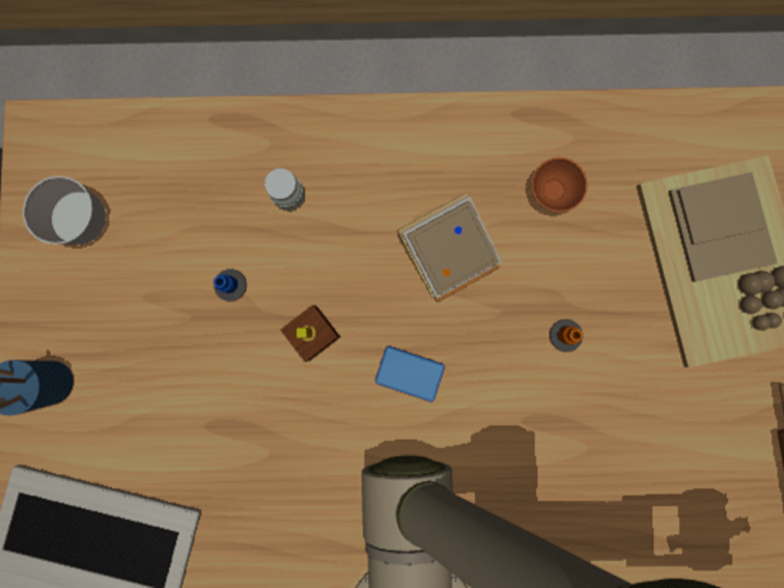

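View pics/side0.png

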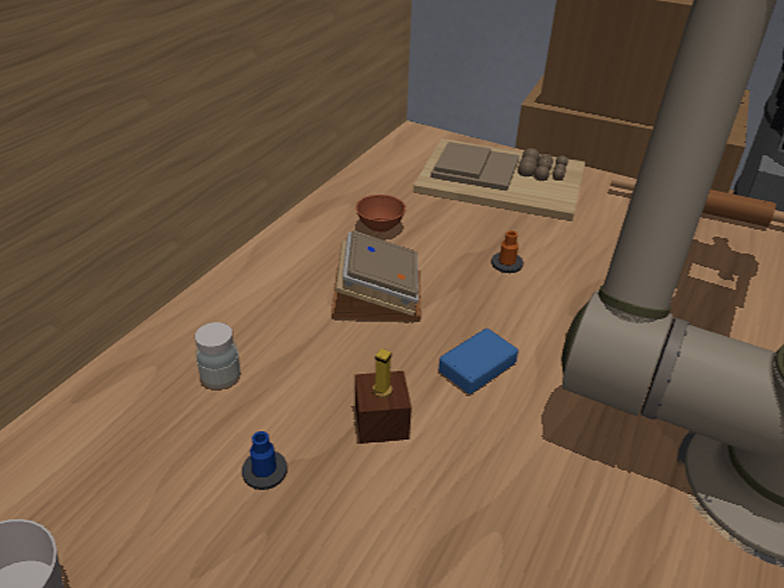

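Top view: stylus handle top at about (302,333), blue mouth (219,282), orange mouth (576,335), blue spot (458,230). Side view: the same points at (384,352), (262,437), (511,235) and (371,249). Next I'll make enlarged crops.

```bash
cat > h.py <<'E'
from cell import bot, readout, snapshot, calibration
import cv2, numpy as np
from scipy.spatial.transform import Rotation as R
def P(c):
    K=np.array([[c['fx'],0,c['cx']],[0,c['fy'],c['cy']],[0,0,1]])
    return K,np.array(c['rvec']),np.array(c['tvec'])
def tri(ca,a,cb,b):
    M=[];U=[]
    for c,p in((ca,a),(cb,b)):
        K,r,t=P(c);M.append(np.c_[cv2.Rodrigues(r)[0],t]);U.append(np.linalg.inv(K)@[p[0],p[1],1])
    X=cv2.triangulatePoints(M[0],M[1],U[0][:2].reshape(2,1),U[1][:2].reshape(2,1));X=(X[:3]/X[3]).ravel()
    e=[np.linalg.norm(proj(c,X)-p) for c,p in((ca,a),(cb,b))]
    return X,np.round(e,1)
def proj(c,X):
    K,r,t=P(c);return cv2.projectPoints(np.array(X,float).reshape(-1,1,3),r,t,K,None)[0].reshape(-1,2).squeeze()
def onz(c,p,z):
    K,r,t=P(c);Rm=cv2.Rodrigues(r)[0];o=-Rm.T@t;d=Rm.T@np.linalg.inv(K)@[p[0],p[1],1];return o+d*(z-o[2])/d[2]
E
python3 - <<'E'
from h import *
def crop(im,x,y,w,h,s): return cv2.resize(im[y:y+h,x:x+w],None,fx=s,fy=s,interpolation=cv2.INTER_CUBIC)
t=snapshot("top");s=snapshot("side")
# cells of 266x280 px
A=[crop(t,195,215,50,50,5.2),crop(t,145,180,50,50,5.2),crop(t,280,135,80,80,3.25)]
B=[crop(s,248,245,50,50,5.2),crop(s,165,300,50,50,5.2),crop(s,235,160,80,80,3.25)]
cv2.imwrite("pics/crops.png",np.vstack([np.hstack(A),np.hstack(B)]))
E
```

```text
(no output)
```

View pics/crops.png

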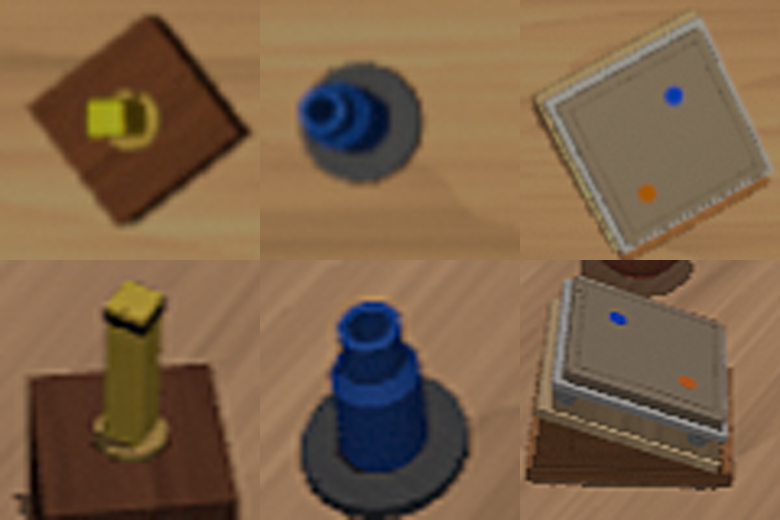

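Crops (row 1 top, row 2 side): the handle-top centre is at (106,118) in the top crop and (135,301) in the side crop. The blue mouth is at (322,110) and (371,325), the blue spot at (674,96) and (618,319), and the orange spot at (647,194) and (688,383).

```bash
python3 - <<'E'
from h import *
T=calibration("top");S=calibration("side")
C={'t':[(195,215,5.2),(145,180,5.2),(280,135,3.25)],'s':[(248,245,5.2),(165,300,5.2),(235,160,3.25)]}
def px(r,i,u,v):
    x,y,s=C[r][i]; return np.array([x+(u-260*i+.5)/s-.5, y+(v-(260 if r=='s' else 0)+.5)/s-.5])
L={'handle':(0,106,118,135,301),'collar':(0,131,122,130,437),'bluemouth':(1,322,110,371,325),'mark':(2,674,96,618,319),'orspot':(2,647,194,688,383),
'cL':(2,556,106,556,385),'cU':(2,698,28,570,280),'cR':(2,770,172,724,327),'cB':(2,628,250,726,420)}
for k,(i,a,b,c,d) in L.items(): print(k,*tri(T,px('t',i,a,b),S,px('s',i,c,d)))
print('orm',*tri(T,np.array([576,335])/1.4,S,np.array([511,235])/1.4))
print('foot',onz(T,px('t',1,361,123),8), onz(S,px('s',1,385,446),8))
for z in(64,):
  for q in((30,107),(155,15),(248,131),(121,222)): print('blk',onz(T,px('t',0,*q),z))
w=calibration("wrist");K,r,t=P(w);Rm=cv2.Rodrigues(r)[0];s=readout.state()
Rt=R.from_euler('xyz',s['tool_rot'],degrees=True).as_matrix()
print('cam in tool',Rt.T@(-Rm.T@t-s['eef_pos']),'\n',Rt.T@Rm.T, w['fx'])
E
```

```text
handle [500.34767487 167.56224512 130.36709922] [0.3 0.4]
collar [499.88804272 168.0745219   62.54165045] [0.5 0.6]
bluemouth [590.80768732 318.88395102  65.11587302] [0.1 0.2]
mark [669.68336317 -90.15882407  82.11718721] [0.4 0.4]
orspot [600.03776365 -70.24065824  63.71381945] [0.3 0.3]
cL [666.18700608  -3.16573991  78.79360125] [1.2 1.3]
cU [ 719.75347559 -107.53796459   88.75921641] [1.1 1.1]
cR [ 617.56397484 -163.33547926   50.1493186 ] [0.8 0.8]
cB [560.26414762 -55.36247592  56.31442699] [0.7 0.8]
orm [ 489.68788105 -288.26265022   60.82419681] [0.7 0.7]
foot [589.81304172 317.50853691   8.        ] [587.33013327 324.05233139   8.        ]
blk [506.37542949 213.60511445  64.        ]
blk [547.59533586 156.1359862   64.        ]
blk [493.72794522 113.77794396  64.        ]
blk [453.36084814 172.01986162  64.        ]
cam in tool [  80.98695452   -0.34679243 -142.16410273] 
 [[-8.72458588e-04 -9.47616749e-01 -3.19408415e-01]
 [ 9.99999580e-01 -7.37496322e-04 -5.43487106e-04]
 [ 2.79454953e-04 -3.19408755e-01  9.47616995e-01]] 324.28445081347576
```

Measured points pass the checks: handle top z is about 130 (should be 134), blue mouth about 65 (68), and the mark about 82. The readings run roughly 3 mm low. The tile's uphill direction is at yaw about 27.5°. Tool rows can't tilt the tool, so after the dip I'll have to pivot the stylus about the pad axis by about 20°, levering it in the vial's neck. First, approach.

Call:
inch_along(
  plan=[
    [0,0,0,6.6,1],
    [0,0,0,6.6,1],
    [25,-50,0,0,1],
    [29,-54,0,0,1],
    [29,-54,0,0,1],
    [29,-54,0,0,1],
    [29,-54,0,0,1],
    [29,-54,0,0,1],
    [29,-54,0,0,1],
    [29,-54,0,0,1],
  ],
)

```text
refused: plan[0]: [0, 0, 0, 6.6, 1] is not of type 'object' (schema: type "object"). Nothing was moved.
```

I used the wrong layout. The manual says a list of objects, one for each row; once more.

Call:
inch_along(
  plan=[
    {"twist":6.6,"aperture":1},
    {"twist":6.6,"aperture":1},
    {"d":[25,-50,0],"aperture":1},
    {"d":[29,-54,0],"aperture":1},
    {"d":[29,-54,0],"aperture":1},
    {"d":[29,-54,0],"aperture":1},
    {"d":[29,-54,0],"aperture":1},
    {"d":[29,-54,0],"aperture":1},
    {"d":[29,-54,0],"aperture":1},
    {"d":[29,-54,0],"aperture":1},
  ],
)

```text
time: 1.45
eef_pos: [354.1, -105.8, 231.5]
tool_rot: [180.0, -0.0, -0.1]
contact_force: [0.9, -1.3, 0.1]
width: 0.999
grip_force: 0.0
```

Call:
inch_along(
  plan=[
    {"d":[29,-54,0],"aperture":1},
    {"d":[29,-54,0],"aperture":1},
    {"d":[29,-54,0],"aperture":1},
    {"d":[29,-54,0],"aperture":1},
    {"d":[29,-54,0],"aperture":1},
    {"aperture":1},
    {"aperture":1},
  ],
)

```text
time: 2.33
eef_pos: [498.3, 162.0, 231.0]
tool_rot: [180.0, 0.1, -0.0]
contact_force: [-0.4, -0.5, 0.4]
width: 1.0
grip_force: 0.0
```

```bash
python3 - <<'E'
from h import *
w=calibration("wrist");s=readout.state();print(s['eef_pos'],s['tool_rot'])
im=snapshot("wrist")
print('pred top/collar',proj(w,[[500,167.5,134],[500,167.5,68]]))
cv2.imwrite("pics/w1.png",cv2.resize(im,None,fx=1.4,fy=1.4,interpolation=cv2.INTER_CUBIC))
np.save("w1.npy",w,allow_pickle=True)
E
```

```text
[498.29184097 162.00516354 231.01859325] [ 1.79980687e+02  5.38065979e-02 -1.32678838e-02]
pred top/collar [[272.57491111 208.62862426]
 [273.93617318 187.17824895]]
```

View pics/w1.png

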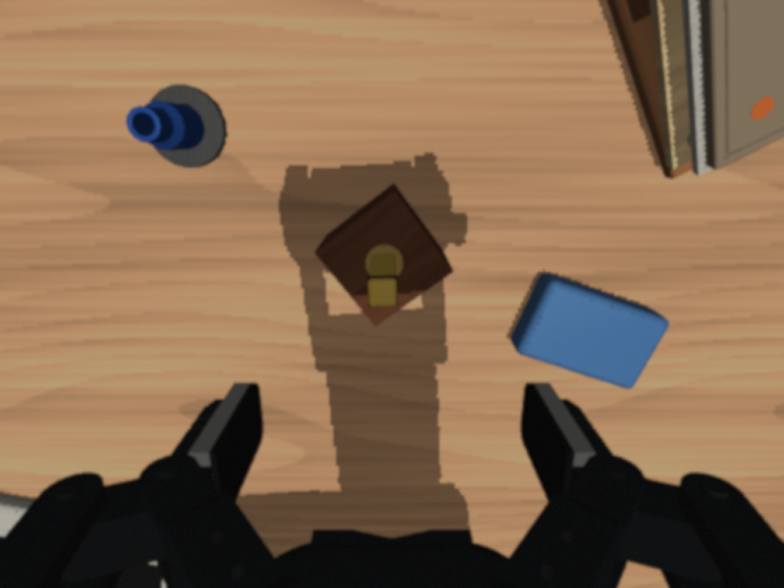

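The handle top is at (382,292), which matches my projected (381.6,292), and it's square to the tool. The blue mouth is at (145,124). Now descend and grasp 110 mm above the tip.

```bash
python3 - <<'E'
from h import *
w=np.load("w1.npy",allow_pickle=True).item()
print(onz(w,np.array([145,124])/1.4,68), onz(w,np.array([382,292])/1.4,134))
E
```

```text
[589.71783626 317.0407383   68.        ] [500.04657865 167.28038218 134.        ]
```

Call:
inch_along(
  plan=[
    {"d":[1.7,-5.5,30],"aperture":1},
    {"d":[0,0,40],"aperture":1},
    {"d":[0,0,40],"aperture":1},
    {"d":[0,0,26],"aperture":1},
    {"aperture":1},
    {"aperture":0},
    {"aperture":0},
    {"aperture":0},
    {"aperture":0},
    {"aperture":0},
  ],
)

```text
time: 3.62
eef_pos: [500.6, 167.8, 95.8]
tool_rot: [-180.0, -0.0, -0.0]
contact_force: [-0.7, -0.8, 5.7]
width: 0.183
grip_force: 58.5
```

Call:
inch_along(
  plan=[
    {"aperture":0},
    {"aperture":0},
  ],
)

```text
time: 3.88
eef_pos: [500.6, 167.8, 95.8]
tool_rot: [-180.0, -0.0, -0.0]
contact_force: [-1.2, -0.4, 5.3]
width: 0.179
grip_force: 58.5
```

Call:
inch_along(
  plan=[
    {"d":[0,0,-15],"aperture":0},
    {"d":[0,0,-25],"aperture":0},
    {"d":[0,0,-30],"aperture":0},
    {"d":[0,0,-25],"aperture":0},
    {"aperture":0},
    {"d":[22,-37,0],"aperture":0},
    {"d":[22,-37,0],"aperture":0},
    {"d":[22,-37,0],"aperture":0},
    {"d":[23.4,-38.5,0],"aperture":0},
    {"aperture":0},
  ],
)

```text
time: 5.12
eef_pos: [589.9, 319.2, 187.2]
tool_rot: [180.0, 0.2, 0.1]
contact_force: [-1.0, -0.7, -0.4]
width: 0.182
grip_force: 58.8
```

Call:
inch_along(
  plan=[
    {"aperture":0},
    {"aperture":0},
  ],
)

```text
time: 5.38
eef_pos: [589.5, 316.3, 190.1]
tool_rot: [180.0, 0.0, -0.1]
contact_force: [-0.5, 0.1, -0.6]
width: 0.179
grip_force: 58.8
```

```bash
python3 - <<'E'
from h import *
w=calibration("wrist");s=readout.state();print(s['eef_pos'])
im=snapshot("wrist");sd=snapshot("side");T=calibration("side")
p=s['eef_pos'];tip=p-[0,0,91.8]
a=proj(w,[tip,[590,317.5,68]]);b=proj(T,[tip,[590,317.5,68]]);print(a,b)
def crop(im,x,y,w,h,s): return cv2.resize(im[y:y+h,x:x+w],None,fx=s,fy=s,interpolation=cv2.INTER_CUBIC)
cv2.imwrite("pics/c2.png",np.hstack([crop(im,210,100,100,150,4),crop(sd,140,230,100,150,4)]))
E
```

```text
[589.5448086  316.33648392 190.0908835 ]
[[279.63026302 212.90266125]
 [278.24083584 200.75138127]] [[185.94765809 298.81044575]
 [186.83577819 310.71633507]]
```

View pics/c2.png

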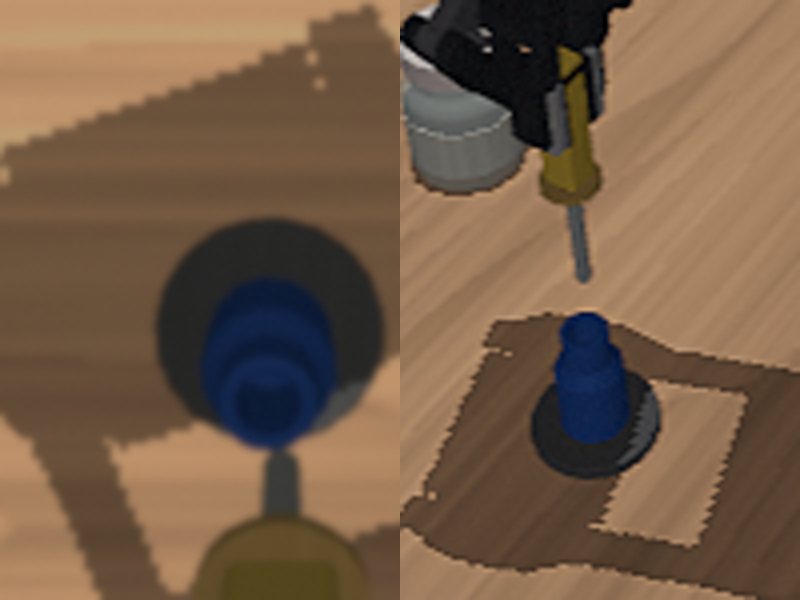

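The wrist crop puts the mouth at (265,400) and the tip at (281,455). In the side crop they are at (586,325) and (585,278). The mouth therefore lies about 2.5 mm further along +y, so I'll correct and descend in stages.

Call:
inch_along(
  plan=[
    {"d":[1,-2.5,0],"aperture":0},
    {"d":[0,0,15],"aperture":0},
    {"d":[0,0,15],"aperture":0},
    {"d":[0,0,10],"aperture":0},
    {"aperture":0},
    {"aperture":0},
  ],
)

```text
time: 6.22
eef_pos: [591.1, 319.8, 150.7]
tool_rot: [-180.0, -0.0, -0.0]
contact_force: [0.5, -0.1, -1.0]
width: 0.178
grip_force: 58.8
```

```bash
python3 - <<'E'
from h import *
print(readout.state()['eef_pos'],readout.state()['contact_force'])
w=snapshot("wrist");s=snapshot("side")
def crop(im,x,y,w,h,s): return cv2.resize(im[y:y+h,x:x+w],None,fx=s,fy=s,interpolation=cv2.INTER_CUBIC)
cv2.imwrite("pics/c3.png",np.hstack([crop(w,230,140,100,150,4),crop(s,140,230,100,150,4)]))
E
```

```text
[591.09845337 319.76575834 150.71781103] [ 0.51649682 -0.08405106 -1.03467789]
```

View pics/c3.png

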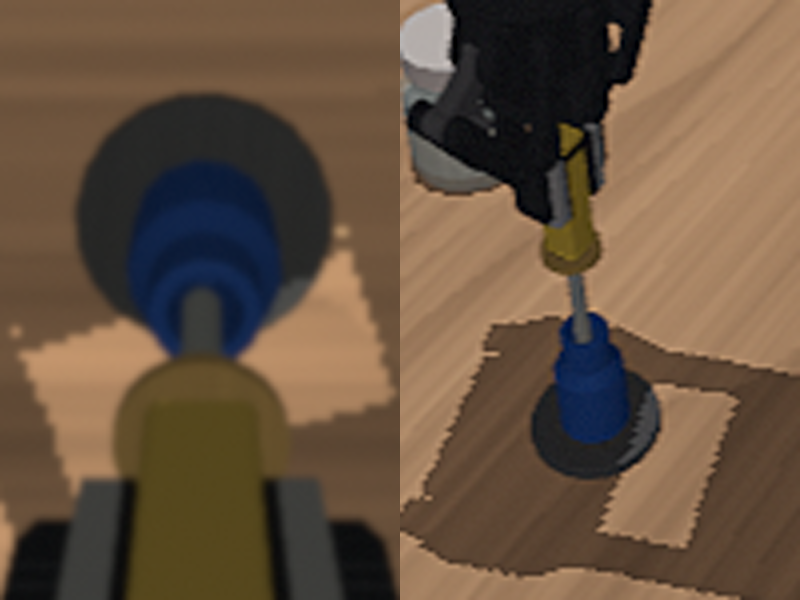

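The rod is centred in the mouth in both views (wrist crop x 203 for both, side crop 583 against 586) and there's no contact force. I'll descend to the bottom.

Call:
inch_along(
  plan=[
    {"d":[0,0,8],"aperture":0},
    {"d":[0,0,8],"aperture":0},
    {"aperture":0},
  ],
)

```text
time: 6.7
eef_pos: [590.5, 319.6, 133.2]
tool_rot: [180.0, 0.1, -0.0]
contact_force: [-0.3, -0.6, 0.2]
width: 0.18
grip_force: 58.8
```

Call:
inch_along(
  plan=[
    {"d":[0,0,10],"aperture":0},
    {"d":[0,0,8],"aperture":0},
    {"d":[0,0,5],"aperture":0},
    {"aperture":0},
    {"aperture":0},
  ],
)

```text
time: 7.32
eef_pos: [591.0, 319.8, 111.6]
tool_rot: [-180.0, -0.0, -0.0]
contact_force: [-0.3, -0.2, -1.4]
width: 0.174
grip_force: 58.8
```

Call:
inch_along(
  plan=[
    {"d":[0,0,2],"aperture":0},
    {"d":[0,0,2],"aperture":0},
    {"aperture":0},
    {"aperture":0},
    {"aperture":0},
    {"aperture":0},
  ],
)

```text
time: 8.07
eef_pos: [590.9, 319.7, 107.4]
tool_rot: [-180.0, -0.0, -0.0]
contact_force: [-0.1, 0.4, -0.3]
width: 0.182
grip_force: 58.8
```

Dip done (tip about 3 mm above the vial floor). Now raise it until about 12 mm of rod is left in the neck, then move toward −x so the stylus pivots in the pads.

Call:
inch_along(
  plan=[
    {"d":[0,0,-10],"aperture":0},
    {"d":[0,0,-15],"aperture":0},
    {"d":[0,0,-15],"aperture":0},
    {"aperture":0},
    {"aperture":0},
  ],
)

```text
time: 8.7
eef_pos: [590.7, 319.6, 147.1]
tool_rot: [180.0, 0.0, -0.0]
contact_force: [-0.4, -0.0, -1.8]
width: 0.18
grip_force: 58.8
```

Call:
inch_along(
  plan=[
    {"d":[-4,0,0],"aperture":0},
    {"d":[-4,0,0],"aperture":0},
    {"d":[-3,0,0],"aperture":0},
    {"aperture":0},
  ],
)

```text
time: 9.2
eef_pos: [580.4, 319.5, 147.2]
tool_rot: [180.0, -0.1, -0.0]
contact_force: [5.2, -0.2, -3.3]
width: 0.178
grip_force: 58.7
```

Call:
inch_along(
  plan=[
    {"d":[-3,0,0],"aperture":0},
    {"d":[-3,0,0],"aperture":0},
    {"d":[-3,0,0],"aperture":0},
    {"aperture":0},
  ],
)

```text
time: 9.7
eef_pos: [571.5, 319.6, 147.4]
tool_rot: [180.0, -0.1, -0.0]
contact_force: [5.8, -1.0, -2.4]
width: 0.18
grip_force: 58.9
```

The pivot works, with about 6 N of side force. I'll continue, then measure the angle.

Call:
inch_along(
  plan=[
    {"d":[-3,0,0],"aperture":0},
    {"d":[-3,0,0],"aperture":0},
    {"d":[-3,0,0],"aperture":0},
    {"d":[-3,0,0],"aperture":0},
    {"d":[-3,0,0],"aperture":0},
    {"d":[-2,0,0],"aperture":0},
    {"aperture":0},
  ],
)

```text
time: 10.58
eef_pos: [554.7, 319.6, 147.7]
tool_rot: [-180.0, -0.2, -0.0]
contact_force: [5.4, -0.6, -1.4]
width: 0.183
grip_force: 58.8
```

```bash
python3 - <<'E'
from h import *
print(readout.state()['eef_pos'])
s=snapshot("side");w=snapshot("wrist")
def crop(im,x,y,w,h,s): return cv2.resize(im[y:y+h,x:x+w],None,fx=s,fy=s,interpolation=cv2.INTER_CUBIC)
cv2.imwrite("pics/c4.png",np.hstack([crop(w,230,140,100,150,4),crop(s,140,230,100,150,4)]))
E
```

```text
[554.72039922 319.623549   147.70660813]
```

View pics/c4.png

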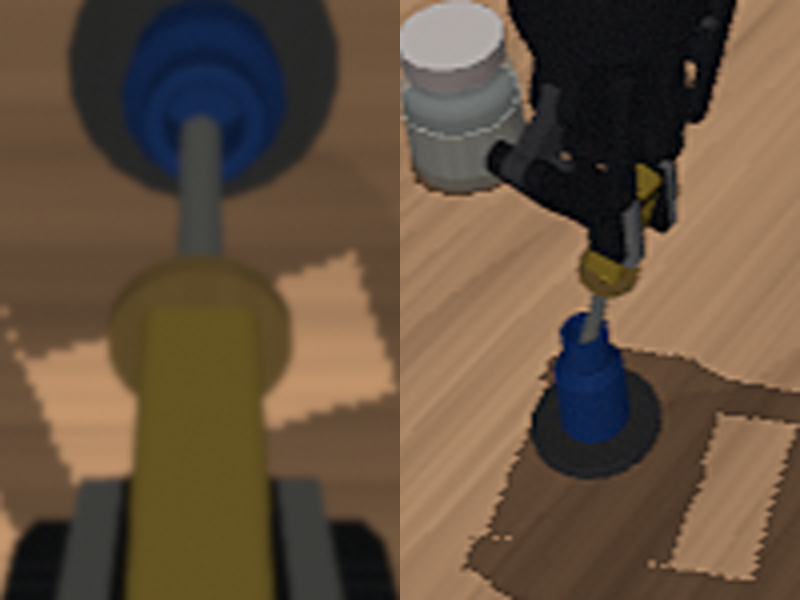

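The stylus is tilted now: tip at wrist crop (201,118), with the handle leaning toward the robot as wanted. Withdraw upward and measure the angle.

Call:
inch_along(
  plan=[
    {"d":[0,0,-12],"aperture":0},
    {"d":[0,0,-20],"aperture":0},
    {"d":[0,0,-20],"aperture":0},
    {"aperture":0},
    {"aperture":0},
    {"aperture":0},
  ],
)

```text
time: 11.42
eef_pos: [553.4, 319.6, 198.3]
tool_rot: [180.0, 0.1, -0.0]
contact_force: [-0.0, -0.1, -1.1]
width: 0.175
grip_force: 58.8
```

```bash
python3 - <<'E'
from h import *
s0=readout.state();print(s0['eef_pos'])
wc=calibration("wrist");w=snapshot("wrist");s=snapshot("side");S=calibration("side")
Rt=R.from_euler('xyz',s0['tool_rot'],degrees=True).as_matrix()
for th in(15,18,20,22,25):
    a=np.radians(th);X=s0['eef_pos']+Rt@[110*np.sin(a),0,-19+110*np.cos(a)]
    C=s0['eef_pos']+Rt@[48*np.sin(a),0,-19+48*np.cos(a)]
    print(th,((proj(wc,X)-[230,90])*4),((proj(S,X)-[140,200])*4+[400,0]),((proj(S,C)-[140,200])*4+[400,0]))
def crop(im,x,y,w,h,s): return cv2.resize(im[y:y+h,x:x+w],None,fx=s,fy=s,interpolation=cv2.INTER_CUBIC)
cv2.imwrite("pics/c5.png",np.hstack([crop(w,230,90,100,150,4),crop(s,140,200,100,150,4)]))
E
```

```text
[553.40987566 319.63695534 198.31181754]
15 [198.69167383 351.23772467] [591.26884271 387.29931345] [610.28498555 302.33069916]
18 [198.67494327 322.89830578] [580.5113692  379.66979855] [605.32466439 298.87129968]
20 [198.66403377 304.00667838] [573.415913   374.38548052] [602.05084933 296.46617732]
22 [198.65332446 285.11231463] [566.38856838 368.94861199] [598.80752279 293.98503674]
25 [198.63764704 256.75949287] [555.98850316 360.51837421] [594.00717234 290.12671662]
```

View pics/c5.png

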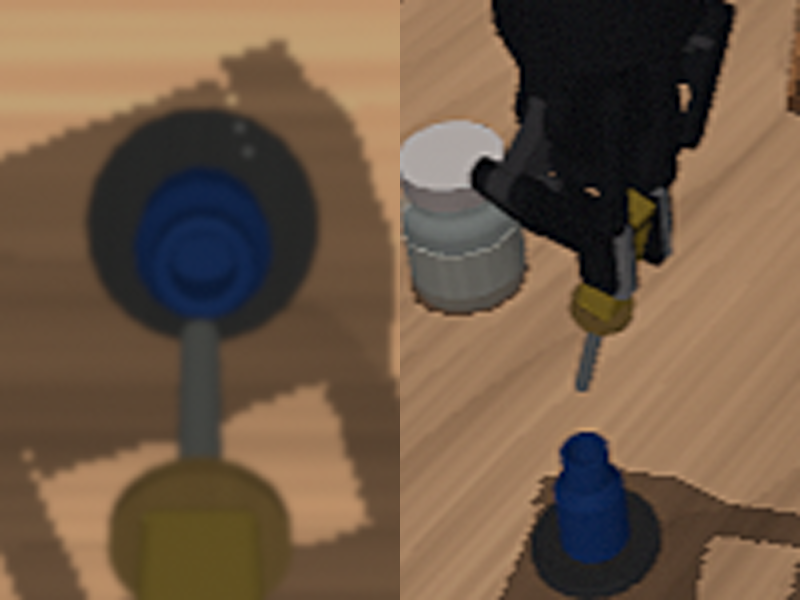

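The tip is at wrist crop (201,319) and side crop (583,388), so the tilt is about 18°, within 2° of the 20° target. Travel to above the blue spot and turn the tool to yaw 27.5°.

Call:
inch_along(
  plan=[
    {"d":[0,0,-22],"aperture":0},
    {"d":[9.7,53.7,0],"aperture":0},
    {"d":[9.7,53.7,0],"aperture":0},
    {"d":[9.7,53.7,0],"aperture":0},
    {"d":[9.7,53.7,0],"aperture":0},
    {"d":[9.7,53.7,0],"aperture":0},
    {"d":[9.7,53.7,0],"aperture":0},
    {"d":[9.7,53.7,0],"aperture":0},
    {"d":[9.7,53.7,0],"aperture":0},
    {"aperture":0},
  ],
)

```text
time: 12.78
eef_pos: [631.3, -113.6, 220.3]
tool_rot: [180.0, 0.1, -0.3]
contact_force: [0.0, 1.2, -0.6]
width: 0.176
grip_force: 59.0
```

Call:
inch_along(
  plan=[
    {"twist":-9.2,"aperture":0},
    {"twist":-9.2,"aperture":0},
    {"twist":-9.1,"aperture":0},
    {"aperture":0},
    {"aperture":0},
  ],
)

```text
time: 13.4
eef_pos: [631.2, -109.4, 221.3]
tool_rot: [-180.0, 0.0, 27.3]
contact_force: [0.1, 0.1, -1.1]
width: 0.18
grip_force: 59.0
```

```bash
python3 - <<'E'
from h import *
s0=readout.state();print(s0['eef_pos'],s0['tool_rot'])
wc=calibration("wrist");w=snapshot("wrist");s=snapshot("side");S=calibration("side");T=calibration("top")
Rt=R.from_euler('xyz',s0['tool_rot'],degrees=True).as_matrix()
a=np.radians(18);X=s0['eef_pos']+Rt@[110*np.sin(a),0,-19+110*np.cos(a)];M=[670,-90,82]
print(X);O=[215,60];Q=[220,110]
for x in(X,M): print((proj(wc,x)-O)*3,(proj(S,x)-Q)*4+[390,0])
def crop(im,x,y,w,h,s): return cv2.resize(im[y:y+h,x:x+w],None,fx=s,fy=s,interpolation=cv2.INTER_CUBIC)
cv2.imwrite("pics/c6.png",np.hstack([crop(w,*O,130,200,3),crop(s,*Q,100,150,4)]))
np.save("w6.npy",wc,allow_pickle=True)
E
```

```text
[ 631.16038302 -109.36427356  221.25659761] [-1.79984478e+02  6.27936973e-03  2.73227237e+01]
[661.34097532 -93.74563911 135.63665911]
[196.33714629 332.91174402] [587.45572853 196.48485148]
[198.14348962 262.27081489] [570.25303835 271.63838073]
```

View pics/c6.png

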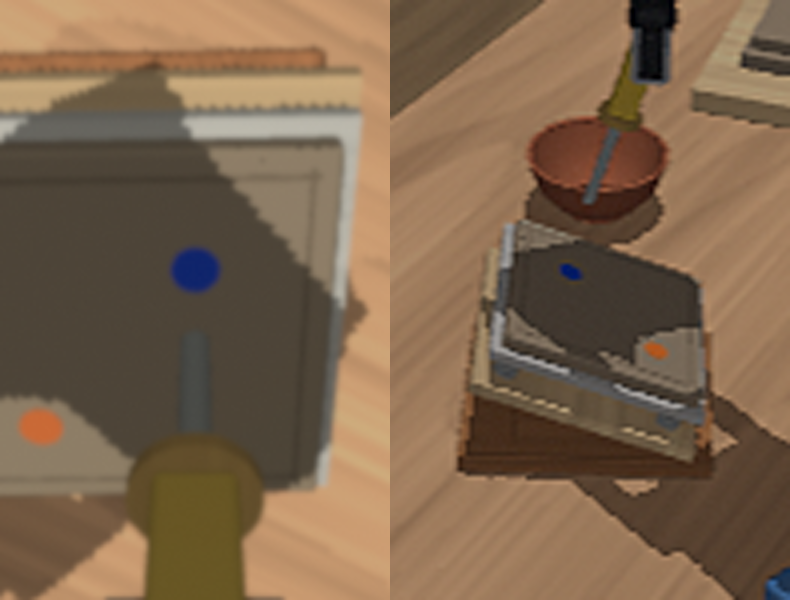

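Wrist crop: blue spot (195,270), tip (194,333). Side crop: spot (570,271), tip (588,202). Triangulating both with the same cameras makes the shared bias cancel.

```bash
python3 - <<'E'
from h import *
wc=np.load("w6.npy",allow_pickle=True).item();S=calibration("side")
w=lambda u,v:np.array([215+(u+.5)/3-.5,60+(v+.5)/3-.5]);s=lambda u,v:np.array([220+(u-390+.5)/4-.5,110+(v+.5)/4-.5])
m,e=tri(wc,w(195,270),S,s(570,271));t,f=tri(wc,w(194,335),S,s(588,201))
s0=readout.state();Rt=R.from_euler('xyz',s0['tool_rot'],degrees=True)
print(m,e,t,f);d=m-t;print('tool delta',Rt.inv().apply(d))
print(Rt.inv().apply(t-s0['eef_pos']), 'mark vs TCP now',Rt.inv().apply(m-s0['eef_pos']))
E
```

```text
[669.12280154 -88.90969338  84.74944403] [1.5 0.5] [660.91633447 -92.97424168 134.27872367] [0.7 0.2]
tool delta [ 9.15742819  0.17107373 49.52906661]
[34.06380783 -1.12578244 87.01013412] mark vs TCP now [ 43.22123602  -0.9547087  136.53920073]
```

Call:
inch_along(
  plan=[
    {"d":[2,0,17],"aperture":0},
    {"d":[2,0.2,18.4],"aperture":0},
    {"d":[1.4,0,3.8],"aperture":0},
    {"d":[0.7,0,1.9],"aperture":0},
    {"d":[0.7,0,1.9],"aperture":0},
    {"aperture":0},
    {"aperture":0},
    {"aperture":0},
  ],
)

```text
time: 14.5
eef_pos: [637.4, -107.0, 178.5]
tool_rot: [180.0, -0.0, 27.5]
contact_force: [-0.6, -0.2, 0.2]
width: 0.175
grip_force: 59.0
```

```bash
python3 - <<'E'
from h import *
s0=readout.state();print(s0['eef_pos'],s0['contact_force'])
wc=calibration("wrist");w=snapshot("wrist");s=snapshot("side")
def crop(im,x,y,w,h,s): return cv2.resize(im[y:y+h,x:x+w],None,fx=s,fy=s,interpolation=cv2.INTER_CUBIC)
cv2.imwrite("pics/c7.png",np.hstack([crop(w,240,100,80,110,5),crop(s,235,130,80,110,5)]))
E
```

```text
[ 637.37307589 -106.99556075  178.5164604 ] [-0.62344717 -0.2074335   0.17755696]
```

View pics/c7.png

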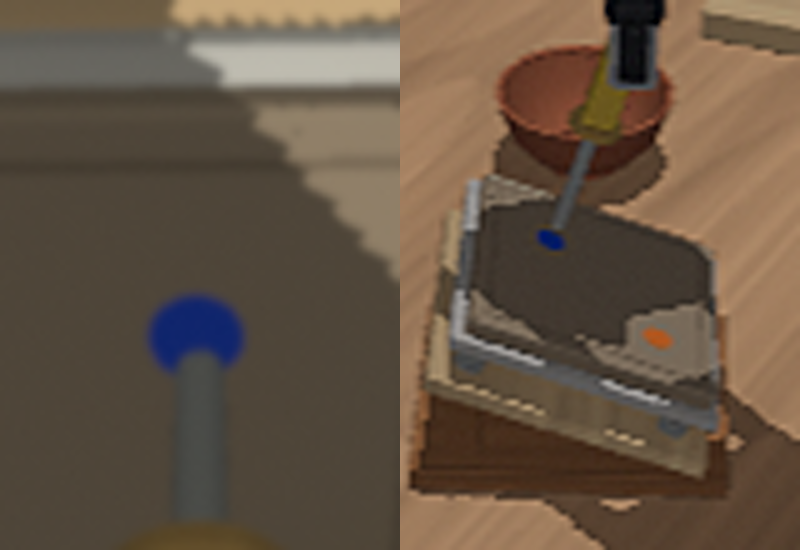

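The tip (200,355) is about 7 mm short of the spot (197,337) and in line with it. I'll press along the normal in small steps.

Call:
inch_along(
  plan=[
    {"d":[0.7,0,1.9],"aperture":0},
    {"d":[0.7,0,1.9],"aperture":0},
    {"aperture":0},
    {"aperture":0},
  ],
)

```text
time: 15.1
eef_pos: [638.6, -106.3, 174.5]
tool_rot: [-180.0, 0.0, 27.5]
contact_force: [-0.3, -0.9, -0.6]
width: 0.18
grip_force: 59.0
```

Call:
inch_along(
  plan=[
    {"d":[0.7,0,1.9],"aperture":0},
    {"aperture":0},
    {"aperture":0},
  ],
)

```text
time: 15.48
eef_pos: [639.2, -106.0, 172.6]
tool_rot: [180.0, 0.0, 27.5]
contact_force: [0.1, -1.0, -0.9]
width: 0.177
grip_force: 59.1
```

Call:
inch_along(
  plan=[
    {"d":[0.7,0,1.9],"aperture":0},
    {"aperture":0},
    {"aperture":0},
  ],
)

```text
time: 15.85
eef_pos: [639.8, -105.7, 170.8]
tool_rot: [180.0, -0.0, 27.5]
contact_force: [-0.6, -0.6, 0.6]
width: 0.174
grip_force: 59.2
```

Call:
inch_along(
  plan=[
    {"d":[0.7,0,1.9],"aperture":0},
    {"aperture":0},
    {"aperture":0},
  ],
)

```text
time: 16.23
eef_pos: [640.5, -105.4, 169.0]
tool_rot: [180.0, -0.0, 27.5]
contact_force: [-1.5, -0.7, 2.5]
width: 0.18
grip_force: 59.4
```

Call:
inch_along(
  plan=[
    {"d":[0.35,0,0.95],"aperture":0},
    {"aperture":0},
    {"aperture":0},
  ],
)

```text
time: 16.6
eef_pos: [640.8, -105.2, 168.0]
tool_rot: [180.0, -0.0, 27.5]
contact_force: [-1.3, -0.3, 2.5]
width: 0.173
grip_force: 59.5
```

```bash
python3 - <<'E'
from h import *
f=[]
for _ in range(6):
    snapshot("top"); f.append(readout.state()['contact_force'])
print(np.mean(f,0))
E
```

```text
[-1.22095639 -0.41534908  3.19331982]
```

```bash
python3 - <<'E'
from h import *
s0=readout.state();Rt=R.from_euler('xyz',s0['tool_rot'],degrees=True)
tip=s0['eef_pos']+Rt.apply([34.06,-1.1,87]);print(tip,s0['qd'].max())
for n in("wrist","side"):
    c=calibration(n);im=snapshot(n);h=cv2.cvtColor(im,cv2.COLOR_BGR2HSV)
    p=proj(c,tip);m=cv2.inRange(h,(110,150,50),(130,255,255));Y,X=np.indices(m.shape);m[np.hypot(X-p[0],Y-p[1])>25]=0
    pts=cv2.findNonZero(m);print(n,p,cv2.minEnclosingCircle(pts),len(pts),cv2.boundingRect(pts), proj(c,tip+[3,0,0])-p)
E
```

```text
[670.52868839 -88.50764377  80.92752702] 0.09789429380094676
wrist [278.92717646 170.46490436] ((278.6176452636719, 171.5), 8.747321128845215) 128 (270, 164, 18, 14) [ 1.9345347  -3.68443508]
side [264.54814698 178.52080758] ((264.0, 179.0), 2.2361679077148438) 8 (262, 178, 5, 3) [-1.08715501 -0.37639093]
```

The spot and tip agree to about 1 mm (wrist circle centre (278.6,171.5) against tip (278.9,170.5)), and the force is about 3.5–4 N. Handing in.

```bash
python3 -c "
from cell import bot, readout, snapshot, calibration
print(readout.state()['contact_force']);print(bot.hand_in())"
```

```text
[-1.7689803  -0.18878679  3.19323102]
the job is handed in; nothing more can be done
None
```

The job is handed in: the stylus was dipped in the blue vial to about 3 mm above its floor, and I ended holding it within about 1 mm of the blue spot's centre, about 2° off square, pressing with roughly 3.5–4 N by the wrist force reading; no pass/fail result came back.

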